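Blow the dust off two walnut knobs

TASK

Take the two dark walnut knobs out of the sloped bin and set them gently, without dropping them, upright on their feet in the steel blow-off tray, a little apart so that air gets round them. Then, once both stand there, open the air valve to half (45 degrees, its blue lever over the red mark). Leave the pale beech knobs, the offcuts, the glue bottle and the wax jar where they are.

Things in the scene. Friction and masses are not known exactly. Their poses are not given: they have to be found in the camera images.
- bin: fixed plywood bin, front to the robot, four compartments in a row along its y, each 104 mm clear, centred at y = -165, -55, 55, 165 mm, between dividers 6 mm thick, 34 mm high (square to the floor); front wall 30, back wall 40 mm high. Origin on the table under the middle of the sloped floor; x level, away from the robot; z up
- floor_mid (a point): point on the bin's grey non-slip floor: middle of its length and row, 68 mm above the table. The floor rises 30 deg along bin +x and runs 60 mm up and down the slope from here. Axes as the bin's. The knobs stand on this mid line
- shelf_edge (a point): middle of the lower front edge of the wooden shelf above the bin's upper half. The board reaches 45 mm back (+x) from it, 241 mm each way in y, 16 mm up, with a small jar on top (42 mm), a post 16 mm thick under each end. It blocks a tool coming straight down: come in square to the sloped floor. Axes as the bin's
- walnut_a: turned cabinet knob, dark walnut, one of the two wanted (alike). Round about its z; 34 mm tall, foot 28 mm in diameter (up to 11 mm), head 36 mm in diameter, straight-sided from 16 to 28 mm, low dome on top; 35 g. Origin under the foot's centre, z up the knob, which at first stands square on the sloped floor, leaning 30 deg to the robot. One knob in each compartment, dealt at random
- walnut_b: turned cabinet knob, dark walnut, the other one wanted. Round about its z; 34 mm tall, foot 28 mm in diameter (up to 11 mm), head 36 mm in diameter, straight-sided from 16 to 28 mm, low dome on top; 35 g. Origin under the foot's centre, z up the knob, which at first stands square on the sloped floor, leaning 30 deg to the robot. One knob in each compartment, dealt at random
- beech_a: turned cabinet knob, pale beech, to be left. Round about its z; 34 mm tall, foot 28 mm in diameter (up to 11 mm), head 36 mm in diameter, straight-sided from 16 to 28 mm, low dome on top; 35 g. Origin under the foot's centre, z up the knob, which at first stands square on the sloped floor, leaning 30 deg to the robot. One knob in each compartment, dealt at random
- beech_b: turned cabinet knob, pale beech, to be left. Round about its z; 34 mm tall, foot 28 mm in diameter (up to 11 mm), head 36 mm in diameter, straight-sided from 16 to 28 mm, low dome on top; 35 g. Origin under the foot's centre, z up the knob, which at first stands square on the sloped floor, leaning 30 deg to the robot. One knob in each compartment, dealt at random
- offcut_side: plywood offcut 36 x 20 x 20 mm (x, y, z) lying beside the knob in the bin's y = -165 mm compartment. Origin at the centre of its underside, z square to the bin floor; leave it
- offcut_top: plywood offcut 20 x 40 x 20 mm (x, y, z) lying just up the slope from the knob in the bin's y = 55 mm compartment. Origin at the centre of its underside, z square to the bin floor; leave it
- tray: fixed shallow steel tray, dotted floor, 130 (x) x 150 (y) mm outside, walls 4 mm thick and 15 mm high, floor surface 4 mm above the table. Origin on the table under its centre. Outside its +x edge a blue block with a 10 mm brass nozzle pipe, 63 mm high, its tip reaching in to x = 61 mm at y = 0. Stands to the robot's left or right, the valve on the other side
- valve_stand: fixed air valve stand: 110 mm square grey plate, brass body, blue pipe along y, white dial 124 mm in diameter, top 54 mm above the table, with marks: green at +x (shut), red 45 deg counter-clockwise from above (half), black at +y (full). Origin on the table under the lever's axis
- valve (a joint): angle of the blue valve lever, rad: 0 shut (lever along the stand's +x, green mark), growing counter-clockwise from above to 1.571 full open; wanted 0.785 (red mark). It stays where left
- lever_axis (a point): on the lever's vertical turning axis at the lever's mid height, 89 mm above the table; x points along the lever to its tip. The lever is a bar 14 mm wide, 18 mm high, reaching 68 mm out from the axis and 12 mm behind it. It can be pinched right over the axis; below it is only a 12 mm stem down to the dial
- glue: yellow glue bottle standing, 52 mm diameter, 140 mm tall, between tray and valve; origin under its centre; leave it
- wax_tin: amber wax jar standing, 72 mm diameter, 70 mm tall, left of the bin; origin under its centre; leave it
Things that resemble listed ones, but are neither listed nor needed, are in the scene too. What is meant by the valve_stand is not pink, and is the smaller of those in its own colour.

How it is judged:
By the outcome, as a careful person would: the job done as asked, in the order asked, and still so for the second after the job is handed in, with the robot touching nothing.
It also fails if it takes over 72 s, if anything falls off the work surface, if the arm or the gripper's body presses on something with over 40 N, if the wrist force passes 120 N, or if a joint passes its speed limit or range.

ROBOT

A 6-joint arm with a two-finger parallel gripper is mounted at the origin on the work surface. World frame = base frame: x ahead of the robot, y to its left, z up, the work surface at z = 0. Lengths are in m, angles in rad, forces in N, time in s.
With the tool pointing down it reaches from about 0.275 to 0.85 m from the base axis. Payload 19 kg.
Tool frame: the origin (TCP) lies midway between the tips of the shut fingers; the grasp point (between the pads) lies 19 mm behind it; z points along the fingers, y is the line along which they close (so a half turn about z gives the same grasp; the last joint's range is limited). The gripper opens to 85 mm and grips with 20 to 120 N. Pads are 22 mm wide; open, the fingers measure 114 mm over their backs; the gripper's body (76 mm by 85 mm) begins 54 mm behind the grasp point. The pads swing forward as they close: fully open they stand 13 mm farther back than shut.
Start: joints at [1.084, 0.15, 1.437, -0, 1.554, -0.134], TCP at [0.199, 0.54, 0.231] pointing down, gripper open.
Joint ranges: [-2.8, 2.8], [-0.68, 2.1], [0.12, 2.68], [-1.39, 4.53], [0.16, 2.79], [-2.81, 2.81]. Speed limits (rad/s): [1.89, 1.89, 2.22, 3.01, 3.01, 3.01].

INTERFACE

Orientations are given as a rotation vector (axis times angle).
In Python, from bench import status, viewer, ticket gives the robot as it stands.
- The arm moves only by the shell command python3 -m creep 'ROWS' [OPENING] [FORCE]. ROWS is JSON, a list of rows, each a list of 6 numbers: the shift along the tool's x, y, z scaled (see below), then the turn, a rotation vector about the tool's x, y, z scaled (see below). In form: [[tx, ty, tz, rx, ry, rz], ...]. A call has 1 to 12 rows; each row is the pose to reach, as a shift and turn from the pose commanded when the call began, along the tool's axes at that moment, turning the shorter way round; what a row does not reach only later rows make up. The controller multiplies each number of a shift by 20 cm and each number of a turn by 360 degrees. A row lasts 1/8 s, in which the tool goes at most 62.5 mm and 10.7 degrees, less where a joint would pass 70% of its speed; a pose out of reach is approached as far as the arm can. A call with a number of a shift or a turn outside -1 to 1 is refused whole. A call with a gripper value outside its range is refused whole. OPENING is the opening, from -1 (shut) to 1 (fully open), set as the call begins (- or left out, the last holds). The fingers move at their own pace and stop on an object; FORCE is the grip in N (left out, the last holds). Time passes only in rows, so rows that repeat a pose let the fingers close. It gives the time, the measured TCP pose, the force, the opening and the grip force at its end, in the units of the state.
- status.observe(): the state, without advancing time (a new reading comes with each control period).
- viewer.read_camera(name): name is "scene" or "top" or "wrist"; returns (picture, depth): 420x560x3 uint8, red, green, blue; 420x560 float32, m along the optical axis (not along the pixel's ray), 0 where there is no reading.
- viewer.camera_params(name): a dict with "fx", "fy", "cx", "cy" (pixels), "T" (4x4, takes a point from camera to world coordinates); the wrist camera has in their place "T_tool_cam" (4x4, takes a point from camera to tool coordinates, whose origin is the TCP and whose axes are the flange's). Camera axes: x right, y up, looking along -z (the intrinsics and any distortion apply to the point x, -y, -z); pixel columns grow to the right and rows downward; lengths in m; the calibration is good to about 2 mm. A picture is of the moment at which its call begins: read the wrist's pose just before it. camera_params takes no time and is no camera call.
- ticket.hand_in(): hands the job in; it is judged then, once.
The state is a dict: "t": time; "joint_positions": joint angles; "qd": joint speeds; "joint_torque": joint torques, N m; "position": TCP position; "tcp_rot": TCP orientation; "force": force on the tool from outside, world axes, zero at the start; "torque": the same for the moment, N m; "gripper_width": opening from 0.0 (shut) to 1.0 (fully open); "finger_force": force on a finger pad.
Only numpy, scipy, OpenCV 4.12 (cv2) and the standard library are available. Lean on these libraries where they do the work, as an engineer would, in place of code of your own. Each camera call takes 0.05 s, during which the arm holds its last target. There are 200 camera calls.

## Working session

There is one attempt and no reset: what is moved stays moved. The work goes in short steps, Python scripts to look and compute and a shell command to move; the robot and the scene stay as the last step left them, time stands still between calls to the robot, and variables do not carry over. Pictures are saved under pics/ and viewed, at most 10 in all, crops included, and the job is handed in when it is done.

```bash
mkdir -p pics; ls; python3 - <<'E'
from bench import status, viewer
import cv2,numpy as np
print(status.observe())
for n in("scene","top"):
    p,d=viewer.read_camera(n); cv2.imwrite(f"pics/{n}0.png",p[:,:,::-1]); np.savez(f"{n}0.npz",p=p,d=d)
    print(viewer.camera_params(n))
print(viewer.camera_params("wrist"))
E
```

```text
pics
{'t': 0.0, 'joint_positions': array([ 1.08397031e+00,  1.50992484e-01,  1.43803020e+00, -3.27819145e-06,
        1.55376575e+00, -1.33984577e-01]), 'qd': array([ 0.00112698, -0.00078035,  0.00027541, -0.00030299,  0.00186454,
        0.00093246]), 'joint_torque': array([-2.94110658e-03, -7.13037515e+01, -5.70852113e+01, -3.74325864e-04,
        9.15073673e-03, -2.02803534e-05]), 'position': array([0.19859988, 0.53936191, 0.23067217]), 'tcp_rot': array([-5.51307717e-01, -3.09247245e+00,  1.78991443e-03]), 'force': array([ 0.04766903,  0.54746601, -0.24216372]), 'torque': array([-0.01471282,  0.0298774 ,  0.02109783]), 'finger_force': 0.0, 'gripper_width': 0.9968962392979223}
{'fx': 497.49015045655443, 'fy': 497.49015045655443, 'cx': 283.9357657581303, 'cy': 204.4905001660788, 'T': array([[ 0.53091   , -0.68107221,  0.5042571 ,  1.16447126],
       [ 0.84736491,  0.41938378, -0.32571454, -0.32679379],
       [ 0.01035787,  0.60021487,  0.79977173,  1.08914546],
       [ 0.        ,  0.        ,  0.        ,  1.        ]])}
{'fx': 481.8495501596948, 'fy': 481.8495501596948, 'cx': 276.72392813010265, 'cy': 216.54384559207054, 'T': array([[ 0.02382567,  0.99525248, -0.09436548,  0.45342975],
       [-0.99969465,  0.02433756,  0.00427723,  0.05815192],
       [ 0.00655355,  0.09423475,  0.99552843,  1.59736272],
       [ 0.        ,  0.        ,  0.        ,  1.        ]])}
{'fx': 341.3912783915832, 'fy': 341.3912783915832, 'cx': 279.8730885540401, 'cy': 208.8866691959528, 'T_tool_cam': array([[-1.15572886e-04,  9.55050396e-01,  2.96443464e-01,
         7.59734993e-02],
       [ 9.99999030e-01, -3.01143551e-04,  1.36005711e-03,
        -4.88120610e-04],
       [ 1.38819512e-03,  2.96443334e-01, -9.55049435e-01,
        -1.42886494e-01],
       [ 0.00000000e+00,  0.00000000e+00,  0.00000000e+00,
         1.00000000e+00]])}
```

View pics/top0.png

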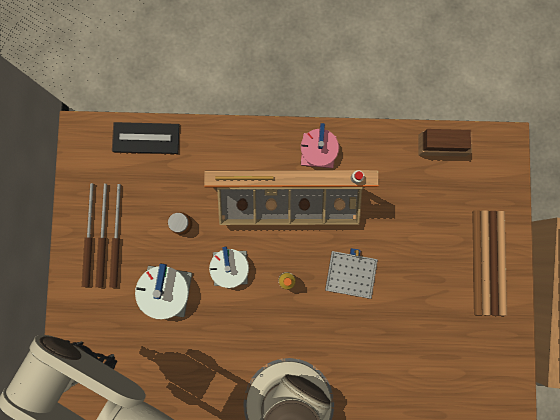

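View pics/scene0.png

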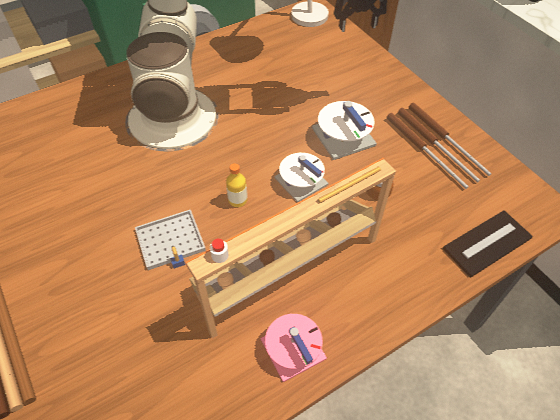

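Top view: dark knobs at (242,204) and (305,204), pale ones at (271,205) and (340,205). There are three valve stands: pink (320,147), large white (162,292) and small white (229,268), which is the one wanted. The tray is at (352,275) and the glue at (288,281). The lookalikes for the knobs are the pale knobs, the dark wood at (447,140) and the dowels at (490,262). I'll check in a close crop.

```bash
cat > h.py <<'E'
import numpy as np,cv2
from scipy.spatial.transform import Rotation as R
from bench import status,viewer
def world(cam,u,v,d=None,z=None):
    c=viewer.camera_params(cam); T=c["T"]
    r=np.array([(u-c["cx"])/c["fx"],-(v-c["cy"])/c["fy"],-1.])
    w=T[:3,:3]@r; k=d if d is not None else (z-T[2,3])/w[2]
    return T[:3,3]+k*w
E
python3 - <<'E'
from h import *
p=np.load("top0.npz")["p"][:,:,::-1]
a=cv2.resize(p[165:245,200:385],None,fx=4.2,fy=4.2,interpolation=cv2.INTER_CUBIC)
b=cv2.resize(p[240:305,200:385],None,fx=4,fy=4,interpolation=cv2.INTER_CUBIC)
b=cv2.copyMakeBorder(b,0,0,0,a.shape[1]-b.shape[1],cv2.BORDER_CONSTANT)
cv2.imwrite("pics/crop1.png",np.vstack([a,b])); print(a.shape,b.shape)
E
```

```text
(336, 777, 3) (260, 777, 3)
```

View pics/crop1.png

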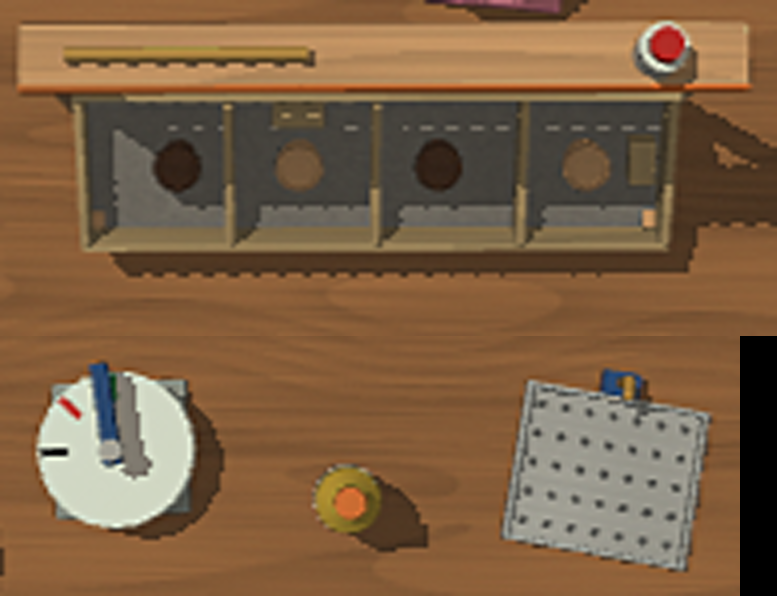

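The crop confirms that the dark knobs are in the y=+165 compartment (crop 177,165, close to its right divider) and the y=-55 compartment (438,165). The pale knobs lie beside the offcuts at (300,105) and (641,162). The small white valve has its lever at (105,450), and the tray is at (605,475). Next I'll measure.

```bash
python3 - <<'E'
from h import *
np.set_printoptions(precision=4,suppress=True)
z=np.load("top0.npz");P,D=z["p"].astype(int),z["d"]
c=viewer.camera_params("top");T=c["T"]
v,u=np.mgrid[0:420,0:560]
W=np.stack([(u-c["cx"])/c["fx"]*D,-(v-c["cy"])/c["fy"]*D,-D],-1)@T[:3,:3].T+T[:3,3]
np.save("Wtop.npy",W)
print("table",np.median(W[300:330,200:240,2]))
S=P.sum(2)
for n,(cu,cv) in dict(a=(242.1,204.3),b=(304.3,204.3)).items():
    m=(abs(u-cu)<9)&(abs(v-cv)<9)&(S<140)
    vs,us=np.where(m); q=W[m]; print(n,m.sum(),us.mean(),vs.mean(),np.ptp(us),np.ptp(vs),np.median(q,0),q.max(0))
# bin floor plane
m=(u>222)&(u<360)&(v>196)&(v<214)&(abs(P[...,0]-P[...,2])<25)&(S<330)&(S>140)
q=W[m]; x=q.mean(0); n=np.linalg.svd(q-x,full_matrices=False)[2][2]; n*=np.sign(n[2]); print("floor",m.sum(),x,n,np.degrees(np.arccos(n[2])),np.std((q-x)@n))
# profile across bin in columns
for cu in (240,287,320): print(cu,[tuple(np.round(W[r,cu,[0,2]],3)) for r in range(168,230,2)])
# bin row
print([tuple(np.round(W[206,k,[1,2]],3)) for k in range(214,368,2)])
def rect(lo,hi,zl,zh,tag):
    m=(u>lo[0])&(u<hi[0])&(v>lo[1])&(v<hi[1])&(W[...,2]>zl)&(W[...,2]<zh)
    q=W[m]; r=cv2.minAreaRect(q[:,:2].astype(np.float32)*1000); print(tag,m.sum(),r,q.mean(0),np.median(q[:,2]))
rect((200,165),(385,195),.2,.4,"shelf?")
rect((322,245),(382,302),.008,.03,"tray")
rect((205,240),(252,292),.085,.12,"lever")
rect((205,240),(252,292),.04,.065,"dial")
rect((275,268),(302,296),.03,.2,"glue")
E
```

```text
table -0.0016894988202261763
a 107 242.0373831775701 204.16822429906543 10 12 [0.6318 0.1612 0.0944] [0.6544 0.1779 1.5974]
b 109 303.95412844036696 203.86238532110093 10 11 [ 0.6371 -0.0327  0.0953] [ 0.6598 -0.0169  0.1066]
floor 1643 [0.6347 0.0184 0.0729] [0.9936 0.0205 0.1109] 83.63248826152844 0.016746760913175892
240 [(np.float64(0.765), np.float64(0.004)), (np.float64(0.758), np.float64(0.004)), (np.float64(0.7), np.float64(0.279)), (np.float64(0.694), np.float64(0.279)), (np.float64(0.687), np.float64(0.289)), (np.float64(0.681), np.float64(0.288)), (np.float64(0.678), np.float64(0.278)), (np.float64(0.672), np.float64(0.276)), (np.float64(0.667), np.float64(0.277)), (np.float64(0.661), np.float64(0.276)), (np.float64(0.677), np.float64(0.135)), (np.float64(0.677), np.float64(0.091)), (np.float64(0.673), np.float64(0.081)), (np.float64(0.667), np.float64(0.076)), (np.float64(0.661), np.float64(0.073)), (np.float64(0.654), np.float64(0.077)), (np.float64(0.644), np.float64(0.101)), (np.float64(0.638), np.float64(0.104)), (np.float64(0.631), np.float64(0.105)), (np.float64(0.6
[... 6106 characters left out ...]
481.61138916015625), 1.5156160593032837) [0.6857 0.0141 0.2819] 0.280158822334202
tray 382 ((422.99871826171875, -200.33636474609375), (190.1234130859375, 165.08819580078125), 89.1094970703125) [ 0.4276 -0.1955  0.0132] 0.01214312423926911
lever 122 ((458.9005126953125, 206.63082885742188), (78.39013671875, 15.875110626220703), 8.492226600646973) [0.4594 0.2066 0.0967] 0.09673424156099142
dial 1077 ((431.5422058105469, 202.89242553710938), (120.58959197998047, 121.98008728027344), 2.1760125160217285) [0.4293 0.2013 0.0524] 0.0523822884903733
glue 224 ((398.1249694824219, 17.020065307617188), (50.094398498535156, 48.70237731933594), 46.72273254394531) [0.399  0.0179 0.1018] 0.0962856958453221
```

```bash
python3 - <<'E'
from h import *
np.set_printoptions(precision=4,suppress=True)
z=np.load("top0.npz");P=z["p"].astype(int)
for n,(a,b) in dict(a=(242.04,204.17),b=(303.95,203.86)).items(): print(n,world("top",a,b,z=.088))
C=np.array([world("top",*p,z=.015) for p in [(332.5,251),(377.25,259.25),(371.5,298.5),(325.75,290.5)]])
print(C,C.mean(0)); e=[C[0]-C[3],C[1]-C[2]]; f=[C[0]-C[1],C[3]-C[2]]
print([np.degrees(np.arctan2(k[1],k[0])) for k in e],[np.degrees(np.arctan2(-k[0],k[1])) for k in f],[np.linalg.norm(k) for k in e+f])
v,u=np.mgrid[0:420,0:560]; r=(u>205)&(u<252)&(v>245)&(v<292); R_,G,B=P[...,0],P[...,1],P[...,2]
o=np.array([.4315,.2025,.054])
for t,m in dict(red=(R_>150)&(G<90),green=(G>R_+30)&(G>B+20),black=(R_+G+B<150)&(u<222)&(v>260)).items():
    m&=r; q=world("top",u[m].mean(),v[m].mean(),z=.054) if m.sum() else 0
    print(t,m.sum(),q,np.degrees(np.arctan2(*(q-o)[[1,0]])) if m.sum() else '',np.linalg.norm(q-o))
m=r&(B>R_+30)&(B>G+20); q=np.array([world("top",a,b,z=.098) for a,b in zip(u[m],v[m])]); print("lever",cv2.minAreaRect((q[:,:2]*1000).astype(np.float32)))
s=status.observe();M=R.from_rotvec(s["tcp_rot"]).as_matrix();print(M)
E
```

```text
a [0.633  0.1619 0.088 ]
b [ 0.6388 -0.0333  0.088 ]
[[ 0.4944 -0.1342  0.015 ]
 [ 0.471  -0.2812  0.015 ]
 [ 0.3434 -0.263   0.015 ]
 [ 0.3657 -0.1139  0.015 ]] [ 0.4186 -0.1981  0.015 ]
[np.float64(-8.967537653010925), np.float64(-8.113322363704734)] [np.float64(-9.061218951113991), np.float64(-8.487543346112398)] [np.float64(0.13034088662473345), np.float64(0.12884856482955667), np.float64(0.14886561794181072), np.float64(0.1507916256184232)]
red 9 [0.463  0.2381 0.054 ] 48.43497135604604 0.047540473942728256
green 5 [0.4822 0.2043 0.054 ] 2.0823966005369106 0.05076831338406371
black 9 [0.4283 0.2481 0.054 ] 94.05156757666339 0.045762283571039605
lever ((459.7491760253906, 205.5599822998047), (76.05449676513672, 11.232583999633789), 9.560699462890625)
[[-0.9384  0.3456 -0.0005]
 [ 0.3456  0.9384 -0.0009]
 [ 0.0002 -0.0011 -1.    ]]
```

```bash
cat >> h.py <<'E'
psi=np.radians(1.6)
Rg=np.array([[np.cos(psi),-np.sin(psi),0],[np.sin(psi),np.cos(psi),0],[0,0,1]])@np.array([[0,.8660254,.5],[1,0,0],[0,.5,-.8660254]])
nrm=-Rg[:,2]
def down(a): # tool pointing down, tool y at world angle a deg
    c,s=np.cos(np.radians(a)),np.sin(np.radians(a)); return np.array([[-s,c,0],[c,s,0],[0,0,-1.]])
def row(pos,Rt):
    s=status.observe();M=R.from_rotvec(s["tcp_rot"]).as_matrix()
    t=M.T@(np.array(pos)-s["position"]); w=R.from_matrix(M.T@Rt).as_rotvec()
    print("row",np.round(np.r_[t/.2,w/(2*np.pi)],4),"mm",np.round(np.linalg.norm(t)*1000,1),"deg",np.round(np.degrees(np.linalg.norm(w)),1))
E
python3 -c "
from h import *
A=np.array([.6445,.162,.068])
row(A+nrm*.11,Rg)"
```

```text
row [-2.489  -1.1021  0.3382 -0.0733 -0.0495  0.1849] mm 548.6 deg 73.8
```

```bash
python3 -m creep '[[-1,-0.44,0.05,-0.0733,-0.0495,0.185],[-1,-0.44,0.05,-0.0733,-0.0495,0.185],[-1,-0.44,0.05,-0.0733,-0.0495,0.185],[-1,-0.44,0.05,-0.0733,-0.0495,0.185],[-1,-0.44,0.05,-0.0733,-0.0495,0.185],[-1,-0.44,0.05,-0.0733,-0.0495,0.185],[-1,-0.44,0.05,-0.0733,-0.0495,0.185],[-1,-0.44,0.05,-0.0733,-0.0495,0.185],[-1,-0.44,0.05,-0.0733,-0.0495,0.185]]' 0.4 30; python3 -c "
from h import *
A=np.array([.6445,.162,.068])
row(A+nrm*.11,Rg)"
```

```text
t: 1.23
position: [0.3559, 0.388, 0.2212]
tcp_rot: [1.899, 1.961, 0.523]
force: [0.7, 0.2, 0.3]
gripper_width: 0.703
finger_force: 0.0
row [-1.1736e+00  8.3540e-01  8.1690e-01 -2.0000e-04 -1.0000e-04  6.0000e-04] mm 331.2 deg 0.2
```

```bash
python3 -m creep '[[-0.98,0.7,0.68,0,0,0],[-0.98,0.7,0.68,0,0,0],[-0.98,0.7,0.68,0,0,0],[-0.98,0.7,0.68,0,0,0],[-0.98,0.7,0.68,0,0,0],[-0.98,0.7,0.68,0,0,0],[-0.98,0.7,0.68,0,0,0]]'; python3 - <<'E'
from h import *
A=np.array([.6445,.162,.068]); row(A+nrm*.11,Rg)
E
```

```text
t: 2.1
position: [0.5505, 0.197, 0.1737]
tcp_rot: [1.902, 1.956, 0.525]
force: [-0.4, -0.1, 0.4]
gripper_width: 0.7
finger_force: 0.0
row [-1.882e-01  1.385e-01  1.403e-01  1.000e-04 -1.000e-04 -0.000e+00] mm 54.5 deg 0.0
```

```bash
python3 -m creep '[[-0.188,0.1385,0.14,0,0,0],[-0.188,0.1385,0.14,0,0,0],[-0.188,0.1385,0.14,0,0,0]]'; cat >> h.py <<'E'
def wrist(name):
    s=status.observe();p,d=viewer.read_camera("wrist");cv2.imwrite(f"pics/{name}.png",p[:,:,::-1])
    c=viewer.camera_params("wrist");T=c["T_tool_cam"];v,u=np.mgrid[0:420,0:560]
    Q=np.stack([(u-c["cx"])/c["fx"]*d,-(v-c["cy"])/c["fy"]*d,-d],-1)@T[:3,:3].T+T[:3,3]
    M=R.from_rotvec(s["tcp_rot"]).as_matrix()
    return p.astype(int),d,Q,Q@M.T+s["position"],s,M
E
python3 - <<'E'
from h import *
np.set_printoptions(precision=4,suppress=True)
p,d,Q,W,s,M=wrist("w1"); print(s["position"])
m=((p.sum(2)<200)&(p[...,0]>p[...,2])&(d>0)&(W[...,2]>.06)&(W[...,2]<.12)&(abs(Q[...,0])<.04)&(abs(Q[...,1])<.04)&(Q[...,2]>.03)).astype(np.uint8)
n,l,st,ce=cv2.connectedComponentsWithStats(m); i=1+st[1:,4].argmax(); print(st[i],ce[i])
q=Q[l==i]; print(np.percentile(q,[2,50,98],axis=0)); t=q[q[:,2]<np.percentile(q[:,2],50)]; print("top",cv2.minEnclosingCircle((q[:,:2]*1000).astype(np.float32)))
E
```

```text
t: 2.48
position: [0.589, 0.1612, 0.1632]
tcp_rot: [1.902, 1.957, 0.525]
force: [-0.1, 0.3, -0.5]
gripper_width: 0.703
finger_force: 0.0
[0.589  0.1612 0.1632]
[ 253  188   52   52 2080] [278.3846 213.2562]
[[-0.0143 -0.0168  0.0738]
 [ 0.0038 -0.0016  0.0765]
 [ 0.0181  0.0143  0.0887]]
top ((-4.671711444854736, -1.1742324829101562), 23.61491584777832)
```

View pics/w1.png

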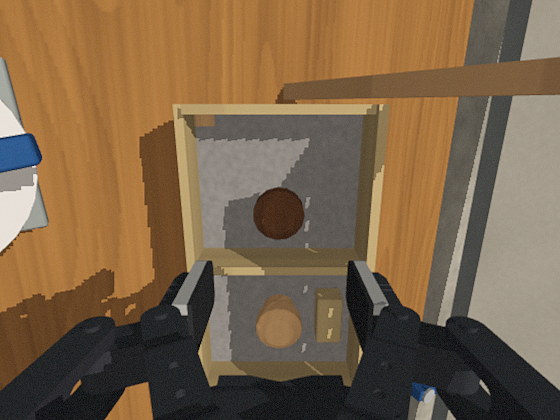

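The wrist view shows the walnut knob at (278,213), within 2 mm of the tool axis and with its top at the expected depth. The beech knob with offcut_top is next door at (279,322). I'll descend square to the floor.

```bash
python3 -m creep '[[0.008,-0.005,0.1,0,0,0],[0.008,-0.005,0.2,0,0,0],[0.008,-0.005,0.3,0,0,0],[0.008,-0.005,0.37,0,0,0],[0.008,-0.005,0.44,0,0,0],[0.008,-0.005,0.49,0,0,0],[0.008,-0.005,0.515,0,0,0],[0.008,-0.005,0.515,0,0,0]]' && python3 -m creep '[[0,0,0,0,0,0],[0,0,0,0,0,0],[0,0,0,0,0,0],[0,0,0,0,0,0],[0,0,0,0,0,0]]' -1 35
```

```text
t: 3.52
position: [0.6401, 0.1635, 0.0732]
tcp_rot: [1.904, 1.955, 0.525]
force: [-0.6, -0.7, -0.4]
gripper_width: 0.698
finger_force: 0.0
t: 4.15
position: [0.6401, 0.1636, 0.0741]
tcp_rot: [1.903, 1.955, 0.526]
force: [-5.6, -1.1, 5.8]
gripper_width: 0.402
finger_force: 34.3
```

```bash
python3 -m creep '[[0,0,-0.04,0,0,0],[0,0,-0.12,0,0,0],[0,0,-0.25,0,0,0],[0,0,-0.4,0,0,0],[0,0,-0.55,0,0,0],[0,0,-0.7,0,0,0],[0,0,-0.7,0,0,0]]'; python3 - <<'E'
from h import *
np.set_printoptions(precision=4,suppress=True)
C=np.array([.4186,-.1981,0]);y=-8.6;c,s=np.cos(np.radians(y)),np.sin(np.radians(y))
ex,ey=np.array([c,s,0]),np.array([-s,c,0])
for k in(.032,-.032): print(k,C-.01*ex+k*ey)
row(C-.01*ex-.032*ey+[0,0,.16],down(y))
E
```

```text
t: 5.03
position: [0.5699, 0.1619, 0.198]
tcp_rot: [1.901, 1.953, 0.53]
force: [-0.0, -0.6, -0.3]
gripper_width: 0.401
finger_force: 35.0
0.032 [ 0.4135 -0.165   0.    ]
-0.032 [ 0.4039 -0.2282  0.    ]
row [-1.9273 -0.857  -0.2839  0.0839 -0.0077  0.0275] mm 425.7 deg 31.9
```

```bash
python3 -m creep '[[-1,-0.1,-0.2,0.0839,-0.0077,0.0275],[-1,-0.1,-0.2,0.0839,-0.0077,0.0275],[-1,-0.1,-0.2,0.0839,-0.0077,0.0275],[-1,-0.1,-0.2,0.0839,-0.0077,0.0275],[-1,-0.1,-0.2,0.0839,-0.0077,0.0275],[-1,-0.1,-0.2,0.0839,-0.0077,0.0275]]'; python3 - <<'E'
from h import *
row([.4039,-.2282,.13],down(-8.6))
E
```

```text
t: 5.78
position: [0.5379, -0.0382, 0.2189]
tcp_rot: [-2.379, -2.049, 0.005]
force: [-0.4, -0.5, 0.1]
gripper_width: 0.402
finger_force: 35.0
row [-1.0384e+00 -5.1960e-01  4.4760e-01 -6.0000e-04  2.0000e-04  2.0000e-04] mm 248.9 deg 0.2
```

```bash
python3 -m creep '[[-0.99,-0.5,0.05,0,0,0],[-0.99,-0.5,0.1,0,0,0],[-0.99,-0.5,0.15,0,0,0],[-0.99,-0.5,0.3,0,0,0],[-0.99,-0.5,0.45,0,0,0],[-0.99,-0.5,0.45,0,0,0]]'; python3 - <<'E'
from h import *
np.set_printoptions(precision=4,suppress=True)
row([.4039,-.2282,.02],down(-8.6))
p,d,Q,W,s,M=wrist("w2")
E
```

```text
t: 6.52
position: [0.4085, -0.2188, 0.1285]
tcp_rot: [-2.377, -2.046, 0.007]
force: [0.1, 0.2, 0.9]
gripper_width: 0.402
finger_force: 35.1
row [-0.05   -0.0125  0.5427 -0.001   0.      0.0001] mm 109.0 deg 0.4
```

View pics/w2.png

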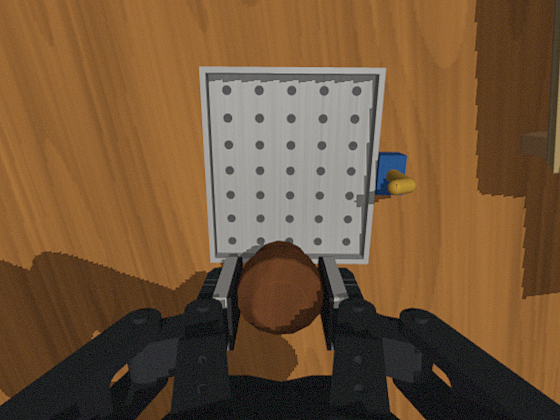

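The knob is held, seen at (280,285). The tray rim corners are at (201,68), (384,69), (210,262) and (367,262). I'll cross-check the tray position with these.

```bash
python3 - <<'E'
from h import *
np.set_printoptions(precision=4,suppress=True)
s=status.observe();M=R.from_rotvec(s["tcp_rot"]).as_matrix();c=viewer.camera_params("wrist");T=c["T_tool_cam"]
o=M@T[:3,3]+s["position"]
L=[]
for u,v in[(201,68),(384,69),(367,263),(210,263)]:
    r=M@T[:3,:3]@[(u-c["cx"])/c["fx"],-(v-c["cy"])/c["fy"],-1]; L.append(o+r*(.015-o[2])/r[2])
L=np.array(L);print(L,L.mean(0),[np.linalg.norm(L[i]-L[i-1]) for i in range(4)]);e=L[1]-L[0];print(np.degrees(np.arctan2(e[1],e[0])))
E
```

```text
[[ 0.3683 -0.1137  0.015 ]
 [ 0.4951 -0.1334  0.015 ]
 [ 0.4723 -0.2816  0.015 ]
 [ 0.343  -0.2625  0.015 ]] [ 0.4197 -0.1978  0.015 ] [np.float64(0.15086526618894883), np.float64(0.1283063670481326), np.float64(0.1498710151798813), np.float64(0.13071686117134845)]
-8.840891891764354
```

```bash
python3 -m creep '[[-0.05,-0.0125,0.1,-0.001,0,0],[-0.05,-0.0125,0.25,-0.001,0,0],[-0.05,-0.0125,0.4,-0.001,0,0],[-0.05,-0.0125,0.48,-0.001,0,0],[-0.05,-0.0125,0.53,-0.001,0,0],[-0.05,-0.0125,0.55,-0.001,0,0],[-0.05,-0.0125,0.56,-0.001,0,0],[-0.05,-0.0125,0.56,-0.001,0,0]]' && python3 -m creep '[[0,0,0.005,0,0,0],[0,0,0.01,0,0,0],[0,0,0.015,0,0,0],[0,0,0.015,0,0,0]]'
```

```text
t: 7.58
position: [0.4049, -0.23, 0.0182]
tcp_rot: [2.38, 2.047, 0.0]
force: [-0.2, -0.6, -0.4]
gripper_width: 0.402
finger_force: 35.1
t: 8.07
position: [0.4047, -0.2298, 0.0148]
tcp_rot: [2.38, 2.047, -0.0]
force: [-0.4, 0.1, -0.3]
gripper_width: 0.403
finger_force: 35.1
```

```bash
python3 -m creep '[[0,0,0.005,0,0,0],[0,0,0.005,0,0,0],[0,0,0.01,0,0,0],[0,0,0.01,0,0,0]]'; python3 -m creep '[[0,0,0.004,0,0,0],[0,0,0.004,0,0,0]]'
```

```text
t: 8.57
position: [0.4047, -0.2298, 0.0128]
tcp_rot: [2.38, 2.047, -0.0]
force: [0.3, -0.2, -0.2]
gripper_width: 0.401
finger_force: 35.1
t: 8.82
position: [0.4047, -0.2299, 0.012]
tcp_rot: [2.38, 2.047, -0.0]
force: [-0.3, -0.0, -0.2]
gripper_width: 0.405
finger_force: 35.1
```

```bash
for i in 1 2 3; do python3 -m creep '[[0,0,0.0035,0,0,0],[0,0,0.0035,0,0,0]]' | grep -E "posi|^force"; done
```

```text
position: [0.4047, -0.2298, 0.0113]
force: [-0.3, -0.3, 0.1]
position: [0.4048, -0.2299, 0.0107]
force: [1.1, 0.0, -0.6]
position: [0.4048, -0.23, 0.0106]
force: [-4.2, 2.3, 13.9]
```

```bash
python3 -m creep '[[0,0,-0.002,0,0,0],[0,0,-0.002,0,0,0]]' | grep -E "posi|^force"; python3 -m creep '[[0,0,0,0,0,0],[0,0,0,0,0,0],[0,0,0,0,0,0],[0,0,0,0,0,0]]' 0.3; python3 -m creep '[[0,0,-0.03,0,0,0],[0,0,-0.1,0,0,0],[0,0,-0.25,0,0,0],[0,0,-0.4,0,0,0],[0,0,-0.6,0,0,0],[0,0,-0.8,0,0,0],[0,0,-1,0,0,0],[0,0,-1,0,0,0]]';  python3 - <<'E'
from h import *
B=np.array([.6503,-.0333,.068]); row(B+nrm*.13,Rg)
p,d,Q,W,s,M=wrist("w3")
E
```

```text
position: [0.4048, -0.23, 0.0106]
force: [-2.6, 1.4, 8.0]
t: 10.32
position: [0.4047, -0.2299, 0.0103]
tcp_rot: [2.38, 2.047, -0.0]
force: [-0.9, -0.7, 0.4]
gripper_width: 0.654
finger_force: 0.0
t: 11.32
position: [0.4052, -0.2301, 0.2142]
tcp_rot: [2.376, 2.043, 0.001]
force: [0.2, -0.5, -1.5]
gripper_width: 0.648
finger_force: 0.0
row [ 1.0994  0.7435  0.1681 -0.0821  0.0082 -0.0275] mm 267.6 deg 31.3
```

View pics/w3.png

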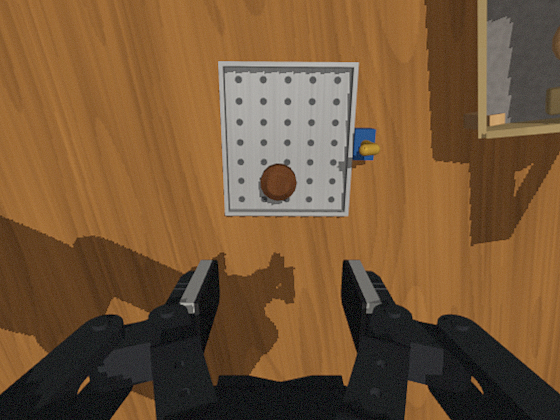

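The first knob stands upright in the tray at (278,181). On to knob b.

```bash
python3 -m creep '[[0.95,0.6,0.1,-0.0821,0.0082,-0.0275],[0.95,0.6,0.1,-0.0821,0.0082,-0.0275],[0.95,0.6,0.1,-0.0821,0.0082,-0.0275],[0.95,0.6,0.1,-0.0821,0.0082,-0.0275],[0.95,0.6,0.1,-0.0821,0.0082,-0.0275],[0.95,0.6,0.1,-0.0821,0.0082,-0.0275],[0.95,0.6,0.1,-0.0821,0.0082,-0.0275]]' 0.4;python3 -c "
from h import *
B=np.array([.6503,-.0333,.068]); row(B+nrm*.11,Rg)"
```

```text
t: 12.25
position: [0.5512, -0.0604, 0.1901]
tcp_rot: [1.908, 1.959, 0.524]
force: [0.5, -0.6, -0.3]
gripper_width: 0.7
finger_force: 0.0
row [ 0.1213  0.1275  0.2281 -0.0007 -0.0004 -0.0004] mm 57.6 deg 0.3
```

```bash
python3 -m creep '[[0.121,0.128,0.228,-0.0007,-0.0004,-0.0004],[0.121,0.128,0.228,-0.0007,-0.0004,-0.0004],[0.121,0.128,0.228,-0.0007,-0.0004,-0.0004]]'; python3 - <<'E'
from h import *
np.set_printoptions(precision=4,suppress=True)
p,d,Q,W,s,M=wrist("w4"); print(s["position"])
m=((p.sum(2)<200)&(p[...,0]>p[...,2])&(d>0)&(W[...,2]>.06)&(W[...,2]<.12)&(abs(Q[...,0])<.04)&(abs(Q[...,1])<.04)&(Q[...,2]>.03)).astype(np.uint8)
n,l,st,ce=cv2.connectedComponentsWithStats(m); i=1+st[1:,4].argmax(); print(st[i],ce[i])
print(np.percentile(Q[l==i],[2,50,98],axis=0))
E
```

```text
t: 12.62
position: [0.5954, -0.0346, 0.1634]
tcp_rot: [1.902, 1.957, 0.524]
force: [-0.5, 1.0, 0.5]
gripper_width: 0.698
finger_force: 0.0
[ 0.5954 -0.0346  0.1634]
[ 252  188   51   53 2083] [276.9534 214.1176]
[[-0.0147 -0.018   0.0734]
 [ 0.0033 -0.0022  0.0761]
 [ 0.0176  0.0135  0.0875]]
```

```bash
python3 -m creep '[[0.007,-0.01,0.1,0,0,0],[0.007,-0.01,0.2,0,0,0],[0.007,-0.01,0.3,0,0,0],[0.007,-0.01,0.37,0,0,0],[0.007,-0.01,0.44,0,0,0],[0.007,-0.01,0.49,0,0,0],[0.007,-0.01,0.513,0,0,0],[0.007,-0.01,0.513,0,0,0]]' && python3 -m creep '[[0,0,0,0,0,0],[0,0,0,0,0,0],[0,0,0,0,0,0],[0,0,0,0,0,0],[0,0,0,0,0,0]]' -1 35; python3 -m creep '[[0,0,-0.04,0,0,0],[0,0,-0.12,0,0,0],[0,0,-0.25,0,0,0],[0,0,-0.4,0,0,0],[0,0,-0.55,0,0,0],[0,0,-0.7,0,0,0],[0,0,-0.7,0,0,0]]';python3 -c "
from h import *
row([.4145,-.168,.13],down(-8.7))"
```

```text
t: 13.68
position: [0.6452, -0.0312, 0.0734]
tcp_rot: [1.902, 1.958, 0.525]
force: [-0.7, -0.7, 0.5]
gripper_width: 0.695
finger_force: 0.0
t: 14.3
position: [0.6452, -0.0312, 0.0743]
tcp_rot: [1.901, 1.957, 0.525]
force: [-4.7, 0.6, 5.9]
gripper_width: 0.404
finger_force: 34.1
t: 15.18
position: [0.5751, -0.0335, 0.1982]
tcp_rot: [1.898, 1.954, 0.527]
force: [0.2, 0.2, -1.0]
gripper_width: 0.402
finger_force: 34.9
row [-0.6487 -0.8823 -0.119   0.0839 -0.0074  0.0281] mm 220.3 deg 31.9
```

```bash
python3 -m creep '[[-0.649,-0.882,-0.119,0.0839,-0.0074,0.0281],[-0.649,-0.882,-0.119,0.0839,-0.0074,0.0281],[-0.649,-0.882,-0.119,0.0839,-0.0074,0.0281],[-0.649,-0.882,-0.119,0.0839,-0.0074,0.0281],[-0.649,-0.882,-0.119,0.0839,-0.0074,0.0281],[-0.649,-0.882,-0.119,0.0839,-0.0074,0.0281],[-0.649,-0.882,-0.119,0.0839,-0.0074,0.0281]]';python3 -c "
from h import *
row([.4145,-.168,.0145],down(-8.7))"
```

```text
t: 16.05
position: [0.4149, -0.1673, 0.1275]
tcp_rot: [-2.38, -2.046, 0.004]
force: [0.2, 0.3, -0.5]
gripper_width: 0.4
finger_force: 35.0
row [-3.800e-03  9.000e-04  5.651e-01 -7.000e-04 -1.000e-04  2.000e-04] mm 113.0 deg 0.3
```

```bash
python3 -m creep '[[0,0,0.1,-0.0007,0,0],[0,0,0.25,-0.0007,0,0],[0,0,0.4,-0.0007,0,0],[0,0,0.48,-0.0007,0,0],[0,0,0.53,-0.0007,0,0],[0,0,0.55,-0.0007,0,0],[0,0,0.565,-0.0007,0,0],[0,0,0.565,-0.0007,0,0]]'; for i in 1 2 3 4 5; do python3 -m creep '[[0,0,0.0035,0,0,0],[0,0,0.0035,0,0,0]]' | grep -E "posi|^force"; done
```

```text
t: 17.05
position: [0.414, -0.1678, 0.0146]
tcp_rot: [-2.383, -2.047, -0.0]
force: [-0.4, -0.0, -0.8]
gripper_width: 0.404
finger_force: 35.1
position: [0.4139, -0.1677, 0.0137]
force: [-0.3, -0.3, -0.0]
position: [0.4138, -0.1676, 0.0128]
force: [1.5, 0.7, 0.8]
position: [0.4138, -0.1676, 0.0121]
force: [-0.0, -0.3, 0.2]
position: [0.4138, -0.1676, 0.0114]
force: [0.1, 0.7, -0.6]
position: [0.4139, -0.1677, 0.0109]
force: [-1.0, 0.9, 4.1]
```

```bash
python3 -m creep '[[0,0,-0.001,0,0,0],[0,0,-0.001,0,0,0]]' | grep -E "posi|^force"; python3 -m creep '[[0,0,0,0,0,0],[0,0,0,0,0,0],[0,0,0,0,0,0],[0,0,0,0,0,0]]' 0.3; python3 -m creep '[[0,0,-0.03,0,0,0],[0,0,-0.1,0,0,0],[0,0,-0.25,0,0,0],[0,0,-0.4,0,0,0],[0,0,-0.6,0,0,0],[0,0,-0.8,0,0,0],[0,0,-1,0,0,0],[0,0,-1,0,0,0]]';  python3 - <<'E'
from h import *
row([.4315,.2025,.215],down(-81))
p,d,Q,W,s,M=wrist("w5")
E
```

```text
position: [0.4139, -0.1676, 0.0109]
force: [-0.4, -0.2, 1.0]
t: 19.05
position: [0.4138, -0.1676, 0.0109]
tcp_rot: [-2.383, -2.046, 0.0]
force: [-0.2, 0.0, 0.1]
gripper_width: 0.653
finger_force: 0.0
t: 20.05
position: [0.4148, -0.1683, 0.2147]
tcp_rot: [2.38, 2.044, 0.003]
force: [0.1, -0.5, 0.1]
gripper_width: 0.647
finger_force: 0.0
row [ 1.8451e+00 -1.9720e-01 -5.6000e-03  8.0000e-04 -2.0000e-04  2.0090e-01] mm 371.1 deg 72.3
```

View pics/w5.png

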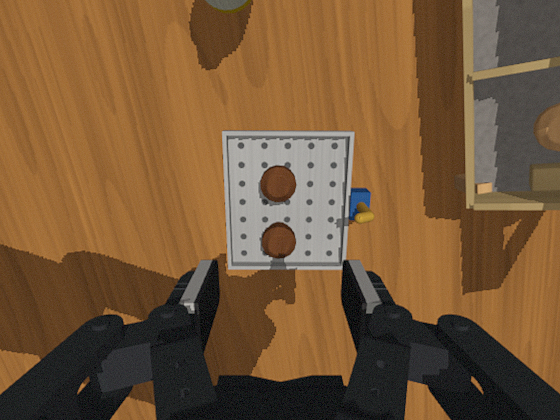

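Both knobs stand upright and apart at (278,184) and (278,240). Next, the valve.

```bash
python3 -m creep '[[0.95,-0.1,-0.15,0,0,0.2],[0.95,-0.1,-0.15,0,0,0.2],[0.95,-0.1,-0.15,0,0,0.2],[0.95,-0.1,-0.15,0,0,0.2],[0.95,-0.1,-0.15,0,0,0.2],[0.95,-0.1,-0.15,0,0,0.2],[0.95,-0.1,-0.15,0,0,0.2],[0.95,-0.1,-0.15,0,0,0.2]]' -0.2;python3 -c "
from h import *
row([.4315,.2025,.215],down(-81))"
```

```text
t: 21.1
position: [0.4224, 0.0232, 0.2403]
tcp_rot: [-3.131, -0.249, 0.003]
force: [0.7, -0.0, 0.2]
gripper_width: 0.399
finger_force: 0.0
row [ 1.869e-01 -8.780e-01  1.269e-01 -2.000e-04  3.000e-04  2.000e-04] mm 181.3 deg 0.2
```

```bash
python3 -m creep '[[0.187,-0.878,0.127,0,0,0],[0.187,-0.878,0.127,0,0,0],[0.187,-0.878,0.127,0,0,0],[0.187,-0.878,0.127,0,0,0],[0.187,-0.878,0.127,0,0,0]]'; cat > v.py <<'E'
from h import *
import sys
np.set_printoptions(precision=4,suppress=True)
p,d,Q,W,s,M=wrist(sys.argv[1]); print(s["position"])
c=viewer.camera_params("wrist");T=c["T_tool_cam"];o=M@T[:3,3]+s["position"]
def at(u,v,z):
    r=np.stack([(u-c["cx"])/c["fx"],-(v-c["cy"])/c["fy"],-np.ones_like(u,float)],-1)@(M@T[:3,:3]).T
    return o+r*((z-o[2])/r[:,2])[:,None]
r,g,b=p[...,0],p[...,1],p[...,2]
near=np.hypot(W[...,0]-.4315,W[...,1]-.2025)<.075
m=near&(b>r+30)&(b>g+20)&(W[...,2]>.088); v,u=np.where(m);q=at(u,v,.098);print("lever",m.sum(),cv2.minAreaRect((q[:,:2]*1000).astype(np.float32)))
m=near&(r+g+b>500)&(abs(W[...,2]-.054)<.015)
v,u=np.where(m);q=at(u,v,.054);print("dial",cv2.minEnclosingCircle((q[:,:2]*1000).astype(np.float32)))
for t,m in dict(red=(r>140)&(g<90)&(b<90),green=(g>r+30)&(g>b+10),black=(r+g+b<140)&(W[...,1]>.22)).items():
    m=m&near&(abs(W[...,2]-.054)<.012); v,u=np.where(m)
    if len(u): q=at(u,v,.054).mean(0);print(t,len(u),u.mean(),v.mean(),q,np.degrees(np.arctan2(q[1]-.2025,q[0]-.4315)))
E
python3 v.py w6
```

```text
t: 21.72
position: [0.4309, 0.2022, 0.2151]
tcp_rot: [-3.131, -0.256, 0.003]
force: [-0.5, -0.7, 0.3]
gripper_width: 0.404
finger_force: 0.0
[0.4309 0.2022 0.2151]
lever 1397 ((419.70758056640625, 313.5071716308594), (78.98921203613281, 252.73377990722656), 19.997180938720703)
dial ((430.82635498046875, 201.7079315185547), 61.90655517578125)
red 144 244.38888888888889 147.375 [0.4627 0.2386 0.054 ] 49.116290268409124
green 4 289.0 124.5 [0.4885 0.2031 0.054 ] 0.5697659170220697
black 114 226.26315789473685 184.28947368421052 [0.4269 0.2505 0.054 ] 95.42229074067535
```

View pics/w6.png

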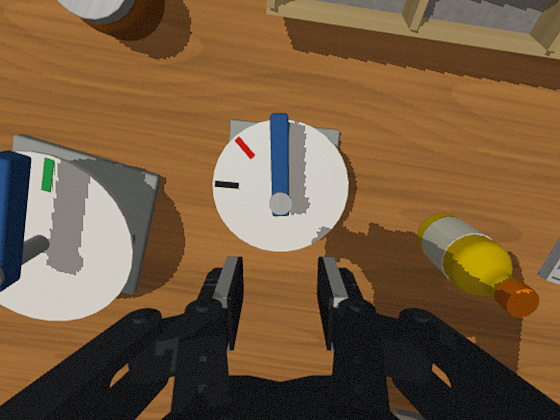

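The small white valve's dial centre measures (430.8,201.7) mm, and its radius matches. The red mark at (244,147) is at 49° in world axes, the black one at (226,184). The lever, from (280,115) to (280,214), lies at about 9°. I'll pinch it over the axis and turn about 40°.

```bash
python3 -m creep '[[0,0,0.15,0,0,0],[0,0,0.3,0,0,0],[0,0,0.45,0,0,0],[0,0,0.55,0,0,0],[0,0,0.63,0,0,0],[0,0,0.68,0,0,0],[0,0,0.715,0,0,0],[0,0,0.715,0,0,0]]' && python3 -m creep '[[0,0,0,0,0,0],[0,0,0,0,0,0],[0,0,0,0,0,0],[0,0,0,0,0,0],[0,0,0,0,0,0]]' -1 30; python3 -c "
from h import *
row([.431,.202,.072],down(-40.8))"
```

```text
t: 22.78
position: [0.4313, 0.2024, 0.0726]
tcp_rot: [-3.131, -0.255, 0.001]
force: [-0.2, -0.2, -0.4]
gripper_width: 0.406
finger_force: 0.0
t: 23.4
position: [0.4316, 0.2023, 0.0733]
tcp_rot: [-3.131, -0.255, -0.001]
force: [-0.8, -5.3, 6.0]
gripper_width: 0.159
finger_force: 31.8
row [-3.100e-03  1.100e-03  6.500e-03 -0.000e+00 -1.000e-04 -1.108e-01] mm 1.4 deg 39.9
```

```bash
python3 -m creep '[[0,0,0,0,0,-0.01],[0,0,0,0,0,-0.03],[0,0,0,0,0,-0.055],[0,0,0,0,0,-0.08],[0,0,0,0,0,-0.1],[0,0,0,0,0,-0.111],[0,0,0,0,0,-0.111],[0,0,0,0,0,-0.111]]'; python3 -c "
from h import *
row([.431,.202,.072],down(-40.8))"; python3 -m creep '[[0,0,0,0,0,-0.111],[0,0,0,0,0,-0.111],[0,0,0,0,0,-0.111]]' -h 2>&1 | head -3
```

```text
t: 24.4
position: [0.4315, 0.2025, 0.0733]
tcp_rot: [-2.855, -1.31, -0.001]
force: [-1.4, -3.2, 6.3]
gripper_width: 0.153
finger_force: 31.9
row [-0.0034 -0.0001  0.0065 -0.     -0.0001  0.0002] mm 1.5 deg 0.1
invalid input: not JSON, or not a number
```

```bash
python3 -m creep '[[0,0,0,0,0,0],[0,0,0,0,0,0],[0,0,0,0,0,0],[0,0,0,0,0,0]]' -0.2; python3 -m creep '[[0,0,-0.04,0,0,0],[0,0,-0.12,0,0,0],[0,0,-0.25,0,0,0],[0,0,-0.4,0,0,0],[0,0,-0.55,0,0,0],[0,0,-0.7,0,0,0],[0,0,-0.7,0,0,0]]'; python3 v.py w7; python3 - <<'E'
from h import *
p,_=viewer.read_camera("top"); w=cv2.imread("pics/w7.png"); p=p[:,:,::-1]
a=cv2.resize(p[165:305,200:385],(555,420),interpolation=cv2.INTER_CUBIC)
cv2.imwrite("pics/fin.png",np.hstack([cv2.resize(w,(400,300)),cv2.resize(a,(396,300))]))
E
```

```text
t: 24.9
position: [0.4313, 0.2025, 0.0727]
tcp_rot: [-2.855, -1.309, 0.0]
force: [-0.9, 1.2, -0.6]
gripper_width: 0.403
finger_force: 0.0
t: 25.78
position: [0.4321, 0.2027, 0.216]
tcp_rot: [-2.855, -1.31, -0.007]
force: [0.0, 0.2, 0.2]
gripper_width: 0.395
finger_force: 0.0
[0.4321 0.2027 0.216 ]
lever 1403 ((462.264892578125, 172.28390502929688), (70.72159576416016, 539.41796875), 14.791377067565918)
dial ((430.5526428222656, 201.76145935058594), 61.9440803527832)
green 148 318.5405405405405 153.18243243243242 [0.4798 0.2047 0.054 ] 2.636175964953797
black 119 240.28571428571428 153.28571428571428 [0.427  0.2501 0.054 ] 95.40857917748897
```

View pics/fin.png

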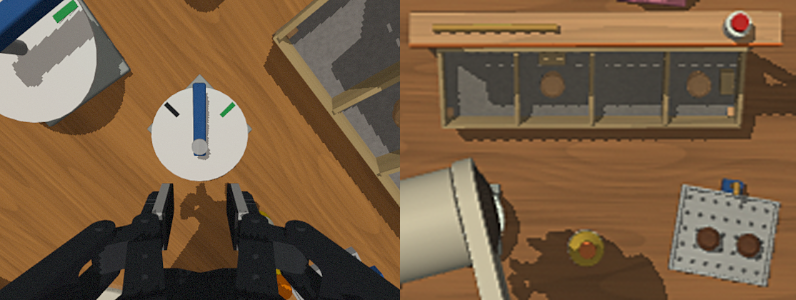

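The lever covers the red mark, midway between black (172,110) and green (228,110). Its angle is within about 1° of half. Both walnut knobs stand in the tray and everything else is unmoved.

```bash
python3 -c "
from bench import ticket
print(ticket.hand_in())"
```

```text
the job is handed in; nothing more can be done
None
```

The job is handed in: both walnut knobs stand upright in the steel tray about 27 mm apart, and the air valve lever was then set over the red half mark, within about 1° by my measurement; no verdict came back.

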